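Close the coin tray with its cut-cornered lid

TASK

On the entryway shelf, take the grey lid with two cut-off corners by its rib and stack it on the open coin tray of the same outline, cut corners over cut corners, so that its skirt goes over the tray's rim and it lies level and fully down all round. Lower it into place rather than dropping it, let go, and leave the square-cornered lid where it is.

Things in the scene. Friction and masses are not known exactly. Their poses are not given: they have to be found in the camera images.
- cut_lid: Loose grey lid, about 0.2 kg, 130 (x) x 96 mm (y), both corners at its +x end cut 30 mm at 45 degrees. Flared hollow skirt 18 mm deep, inside 122 x 88 mm at its lower edge, 104 x 70 at its top. Flat deck 110 x 76 mm, top at z = 23 mm; on its centre the grip, an upright rib 70 mm long (x), 12 mm thick (y), z = 23 to 59 mm. Origin: centre of the skirt's lower edge, z up. It lies level on the shelf.
- cut_end (a point): Point on cut_lid at the middle of its cut-cornered (+x) end, on the deck's edge: 55 mm along +x from the lid's origin and 23 mm up.
- tray: Grey plastic coin tray fixed to the shelf, 42 mm high, its two cut corners at +x. Body 130 x 96 mm up to a shoulder at z = 22; above it an open rim leans inward from 118 x 84 to 98 x 64 mm at z = 42. The lid's skirt slips over it (12 mm lead-in a side, 3 mm play when home). Home: lid origin 24 mm above the tray's, centres together, x axes the same way. Origin: centre of underside, z up.
- plain_lid: The bystander: a loose grey lid like cut_lid (130 x 96 mm, same rib, 59 mm high) but with four square corners. It belongs to another tray and stays where it is. Origin: centre of the lower edge of its skirt, z up.

How it is judged (in metres and radians):
At the end, for the whole second after the job is handed in: The cut-cornered lid rests still on the tray: centres within 12 mm, cut corners over cut corners, long axes within 10 degrees, level within 5 degrees, fully down (origin 19 to 29 mm above the tray's; home is 24). The square-cornered lid is within 30 mm of its start (horizontal distance between cut_lid and tray below 0.012 m and z of cut_lid in the frame of tray between 0.019 and 0.029 m and x of cut_end in the frame of tray above 0.035 m and angle between the x axis of cut_lid and the x axis of tray, either way round below 0.18 rad and angle between cut_lid's own z axis and vertical below 0.09 rad and linear speed of cut_lid below 0.02 m/s and distance of plain_lid from where it was at the start of the episode below 0.03 m); the robot touches nothing.
It fails at once if the lid is dropped onto the tray (over the tray it falls or is driven faster than 0.7 m/s) (horizontal distance between cut_lid and tray below 0.04 m and linear speed of cut_lid above 0.7 m/s).
It fails at once if the square-cornered lid is moved more than 30 mm (distance of plain_lid from where it was at the start of the episode above 0.03 m).
It also fails if it takes over 42 s, if anything falls off the work surface, if the arm or the gripper's body presses on something with over 40 N, if the wrist force passes 120 N, or if a joint passes its speed limit or range.

ROBOT

A 6-joint arm with a two-finger parallel gripper is mounted at the origin on the work surface. World frame = base frame: x ahead of the robot, y to its left, z up, the work surface at z = 0. Lengths are in m, angles in degrees, forces in N, time in s.
With the tool pointing down it reaches from about 0.35 to 0.875 m from the base axis. Payload 4.2 kg.
Tool frame: the origin (TCP) lies between the finger pads; the fingertips stand 19 mm ahead of it and the grasp point (between the pads) is the TCP; z points along the fingers, y is the line along which they close (so a half turn about z gives the same grasp; the last joint's range is limited). The gripper opens to 87 mm and grips with 3 to 60 N. Pads are 19 mm wide; open, the fingers measure 117 mm over their backs; the gripper's body (75 mm by 190 mm) begins 51 mm behind the grasp point.
Start: joints at [-54.397, 22.042, 0.453, 0, -68.411, -14.817], TCP at [0.222, -0.584, 0.242] pointing down, gripper open.
Joint ranges: [-179.83, 179.83], [-69.29, 118.12], [-61.27, 80.66], [-181.25, 117.63], [-171.15, -9.14], [-177.46, 177.46]. Speed limits (degrees/s): [159.86, 159.86, 180, 180, 180, 180].

INTERFACE

Orientations are given as a 3x3 rotation matrix whose columns are the frame's x, y, z axes.
In Python, from station import r gives the robot as it stands.
- The arm moves only by the tool drive_tool, never from a script. Its argument "steps" is one flat list of numbers, 7 for each row, row after row: the turn, a rotation vector about the tool's x, y, z in rad, then the shift along the tool's x, y, z in m, then the opening, from 0 (shut) to 1 (fully open). A call has 1 to 10 rows; each row shifts and turns the commanded pose from where the row before left it, along the tool's axes as they then stand; what a row does not reach is not made up. A row lasts 1/12 s, in which the tool goes at most 41.7 mm and 7.16 degrees, less where a joint would pass 70% of its speed; a pose out of reach is approached as far as the arm can. A call is refused whole if a number of a shift passes 0.0417 or a number of a turn 0.125, either way. A call with a gripper value outside its range is refused whole. The fingers move at their own pace and stop on an object; the grip force is fixed at half the most. Time passes only in rows, so rows that do not move let the fingers close. It gives the time, the measured TCP pose, the force, the opening and the grip force at its end, in the units of the state.
- r.sense(): the state, without advancing time (a new reading comes with each control period).
- r.capture(name): name is "scene" or "top" or "wrist"; returns the picture (384x512x3 uint8, blue, green, red); there is no depth.
- r.camera_params(name): a dict with "camera_matrix" (3x3 intrinsics, pixels), "extrinsics" (4x4, takes a point from world to camera coordinates). Camera axes: x right, y down, z forward; pixel columns grow to the right and rows downward; lengths in m; the calibration is good to about 2 mm. A picture is of the moment at which its call begins: read the wrist's pose just before it. camera_params takes no time and is no camera call; for the wrist camera it gives the pose at the moment of the call.
- r.finish_job(): hands the job in; it is judged then, once.
The state is a dict: "time_s": time; "joints": joint angles; "joint_velocities": joint speeds; "effort": joint torques, N m; "tcp_pos": TCP position; "ee_rot": TCP orientation; "wrist_force": force on the tool from outside, world axes, zero at the start; "moment": the same for the moment, N m; "gripper_width": opening from 0.0 (shut) to 1.0 (fully open); "gripper_force": force on a finger pad.
Only numpy, scipy, OpenCV 4.12 (cv2) and the standard library are available. Lean on these libraries where they do the work, as an engineer would, in place of code of your own. Each camera call takes 0.05 s, during which the arm holds its last target. There are 200 camera calls.

## Working session

There is one attempt and no reset: what is moved stays moved. The work goes in short steps, Python scripts to look and compute and a tool call to move; the robot and the scene stay as the last step left them, time stands still between calls to the robot, and variables do not carry over. Pictures are saved under pics/ and viewed, at most 10 in all, crops included, and the job is handed in when it is done.

Besides the shell and the picture viewer there is one more tool, called by a JSON object that holds its "name" and its "arguments". drive_tool: Moves the arm, as the interface text tells. Its arguments: {"type":"object","properties":{"steps":{"type":"array"}},"required":["steps"]}

```bash
mkdir -p pics; python3 - <<'E'
from station import r
import cv2,numpy as np
s=r.sense();print(s['time_s'],s['tcp_pos'],np.round(s['ee_rot'],3).tolist(),s['gripper_width'])
for n in("top","scene"):
    cv2.imwrite(f"pics/{n}0.png",r.capture(n))
    p=r.camera_params(n);print(n,np.round(p['camera_matrix'],1).tolist(),np.round(p['extrinsics'],3).tolist())
E
```

```text
0.0 [ 0.22161388 -0.58380218  0.2404753 ] [[-0.935, -0.355, -0.001], [-0.355, 0.935, 0.002], [0.0, 0.002, -1.0]] 1.0001490273198665
top [[414.9, 0.0, 260.0], [0.0, 414.9, 192.6], [0.0, 0.0, 1.0]] [[-0.004, -1.0, -0.008, 0.018], [-0.995, 0.005, -0.097, 0.554], [0.097, 0.007, -0.995, 0.827], [0.0, 0.0, 0.0, 1.0]]
scene [[436.0, 0.0, 267.0], [0.0, 436.0, 194.2], [0.0, 0.0, 1.0]] [[-0.638, 0.77, -0.003, 0.344], [0.612, 0.505, -0.608, -0.296], [-0.467, -0.39, -0.794, 1.373], [0.0, 0.0, 0.0, 1.0]]
```

View pics/top0.png

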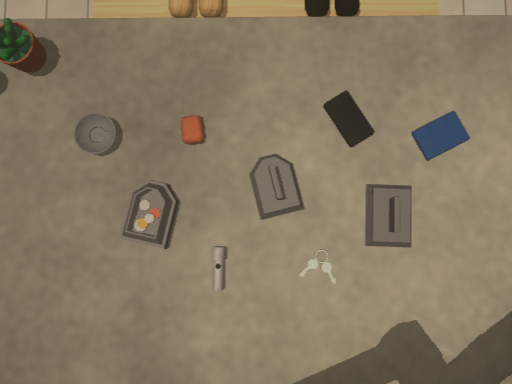

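View pics/scene0.png

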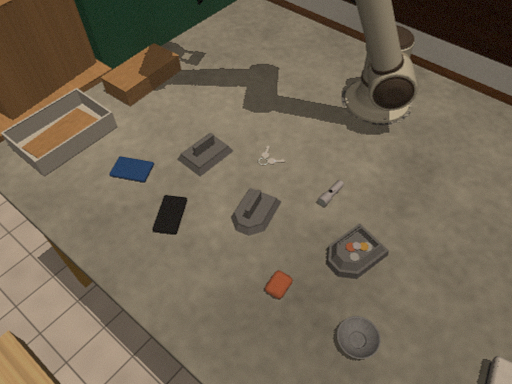

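The top view shows the cut lid at about (276,187), cut end up. The tray is at about (151,213), cut end up and to the right, and the plain lid is at about (389,216). I'll enlarge the lid and the tray.

```bash
python3 - <<'E'
import cv2
i=cv2.imread("pics/top0.png")
a=i[145:225,240:315];b=i[172:252,113:188]
c=cv2.hconcat([cv2.resize(x,None,fx=5,fy=5,interpolation=cv2.INTER_CUBIC) for x in(a,b)])
cv2.imwrite("pics/crop0.png",cv2.convertScaleAbs(c,alpha=1.6))
E
```

```text
(no output)
```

View pics/crop0.png

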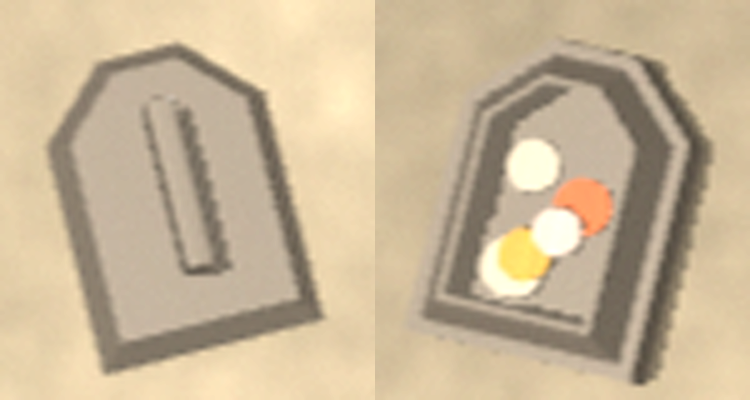

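The left crop shows the lid's lower outline with corners at (100,65), (178,43), (265,93), (322,318), (107,373) and (48,148). The right crop shows the tray's shoulder outline at (562,40), (640,62), (688,145), (635,380), (410,325) and (473,100). I'll fit both to the known outlines.

```bash
cat > h.py <<'E'
from station import r
import cv2,numpy as np
from scipy.optimize import least_squares
OUT=np.array([[65,18],[65,-18],[35,-48],[-65,-48],[-65,48],[35,48]])/1e3  # cw order seen from above
def proj(P,cam):
    p=np.c_[P,np.ones(len(P))]@cam['extrinsics'].T
    q=p[:,:3]@cam['camera_matrix'].T
    return q[:,:2]/q[:,2:]
def fit(px,model,z,cam,g):
    def f(v):
        c,s=np.cos(v[2]),np.sin(v[2])
        P=np.c_[model@np.array([[c,s],[-s,c]])+v[:2],np.full(len(model),z)]
        return (proj(P,cam)-px).ravel()
    o=least_squares(f,g);return o.x,np.sqrt(np.mean(o.fun**2))
E
python3 - <<'E'
from h import *
c=r.camera_params("top")
lid=np.array([(100,65),(178,43),(265,93),(322,318),(107,373),(48,148)])/5-.4+[240,145]
tray=(np.array([(562,40),(640,62),(688,145),(635,380),(410,325),(473,100)])-[375,0])/5-.4+[113,172]
for n,p,z in(("lid",lid,0),("tray",tray,.022)):
    v,e=fit(p,OUT,z,c,[.55,0,0]);print(n,np.round(v[:2],4),np.degrees(v[2]).round(2),e.round(2))
s=r.sense();R=s['ee_rot'];print(s['time_s'])
w=r.camera_params("wrist");print(np.round(w['camera_matrix'],1).tolist(),"cam in tool",np.round(R.T@(np.linalg.inv(w['extrinsics'])[:3,3]-s['tcp_pos']),3), np.round(w['extrinsics'][:3,:3]@R,3).tolist())
E
```

```text
lid [ 0.5738 -0.016 ] 14.07 0.32
tray [0.5151 0.2434] -13.27 0.7
0.1
[[294.6, 0.0, 260.3], [0.0, 294.6, 196.5], [0.0, 0.0, 1.0]] cam in tool [ 0.068  0.001 -0.143] [[-0.001, 1.0, 0.0], [-0.968, -0.001, -0.249], [-0.249, -0.0, 0.968]]
```

{"name": "drive_tool", "arguments": {"steps": [0, 0, 0.117, 0, 0, 0, 1, 0, 0, 0, -0.024, 0.0233, 0, 1, 0, 0, 0, -0.024, 0.0233, 0, 1, 0, 0, 0, -0.024, 0.0233, 0, 1, 0, 0, 0, -0.024, 0.0233, 0, 1, 0, 0, 0, -0.024, 0.0233, 0, 1, 0, 0, 0, -0.024, 0.0233, 0, 1, 0, 0, 0, -0.024, 0.0233, 0, 1, 0, 0, 0, -0.024, 0.0233, 0, 1, 0, 0, 0, -0.024, 0.0233, 0, 1]}}

```text
time_s: 0.93
tcp_pos: [0.3806, -0.3267, 0.2413]
ee_rot: [[-0.97, -0.243, -0.0], [-0.243, 0.97, 0.0], [0.0, 0.0, -1.0]]
wrist_force: [1.7, -0.1, -0.4]
gripper_width: 1.001
gripper_force: 0.0
```

{"name": "drive_tool", "arguments": {"steps": [0, 0, 0, -0.024, 0.0233, 0, 1, 0, 0, 0, -0.024, 0.0233, 0, 1, 0, 0, 0, -0.024, 0.0233, 0, 1, 0, 0, 0, -0.024, 0.0233, 0, 1, 0, 0, 0, -0.024, 0.0233, 0, 1, 0, 0, 0, -0.024, 0.0233, 0, 1, 0, 0, 0, -0.024, 0.0233, 0, 1, 0, 0, 0, -0.024, 0.0233, 0, 1, 0, 0, 0, -0.024, 0.0233, 0, 1, 0, 0, 0, -0.024, 0.0233, 0, 1]}}

```text
time_s: 1.77
tcp_pos: [0.5567, -0.0423, 0.2412]
ee_rot: [[-0.97, -0.244, -0.001], [-0.244, 0.97, 0.0], [0.001, 0.0, -1.0]]
wrist_force: [1.3, -1.0, 0.0]
gripper_width: 1.001
gripper_force: 0.0
```

{"name": "drive_tool", "arguments": {"steps": [0, 0, 0, -0.024, 0.0225, 0, 1, 0, 0, 0, 0, 0, 0, 1, 0, 0, 0, 0, 0, 0, 1, 0, 0, 0, 0, 0, 0, 1]}}

```text
time_s: 2.1
tcp_pos: [0.5737, -0.0163, 0.2409]
ee_rot: [[-0.97, -0.244, -0.002], [-0.244, 0.97, -0.0], [0.002, 0.0, -1.0]]
wrist_force: [-0.4, -1.0, 0.4]
gripper_width: 0.996
gripper_force: 0.0
```

```bash
python3 - <<'E'
from h import *
s=r.sense();R=s['ee_rot'];print(s['time_s'],s['tcp_pos'],np.degrees(np.arctan2(R[1,0],R[0,0])),R[:,2],s['joints'])
i=r.capture("wrist");cv2.imwrite("pics/w1full.png",i);cv2.imwrite("pics/w1.png",cv2.convertScaleAbs(i,alpha=1.5))
E
```

```text
2.1 [ 0.57366076 -0.01634869  0.2409017 ] -165.90361859515514 [-1.67074871e-03 -2.54957756e-04 -9.99998572e-01] [ 1.45300712e+01  1.71491155e+01 -6.91521764e+00 -1.08078814e-02
 -6.60319974e+01 -9.04292987e+01]
```

View pics/w1.png

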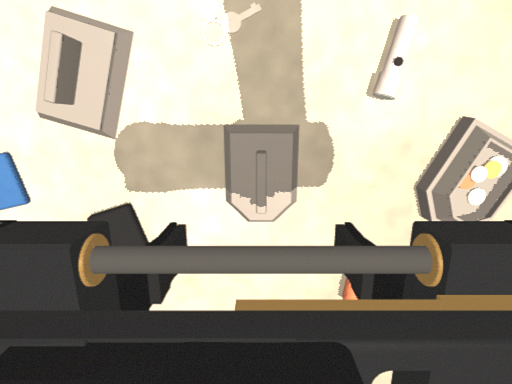

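The wrist view shows the lid outline at about (225,125)–(299,125) down to (248..274,221). The rib is centred between the fingers at column ~261. I'll check this by fitting.

```bash
python3 - <<'E'
from h import *
w=r.camera_params("wrist")
a=np.radians(14.07)
lid=np.array([(274,221),(248,221),(226,198),(225,125),(299,125),(297,198)])
best=min((fit(p,OUT,0,w,[.574,-.016,.24]) for p in (lid,lid[[1,0,5,4,3,2]])),key=lambda t:t[1]);print(best)
c,s=np.cos(a),np.sin(a)
f=lambda x,y,z:[.5738+c*x-s*y,-.016+s*x+c*y,z]
print("rib top pred",proj(np.array([f(sx*.035,sy*.006,.059) for sx,sy in((1,1),(1,-1),(-1,-1),(-1,1))]),w).round(1))
i=cv2.imread("pics/w1.png")[115:230,215:310]
cv2.imwrite("pics/w1c.png",cv2.resize(i,None,fx=5,fy=5,interpolation=cv2.INTER_CUBIC))
E
```

```text
(array([ 0.57343073, -0.01383636,  0.23882969]), np.float64(1.027406359311468))
rib top pred [[265.1 212.9]
 [254.7 212.9]
 [254.3 152. ]
 [265.2 152. ]]
```

View pics/w1c.png

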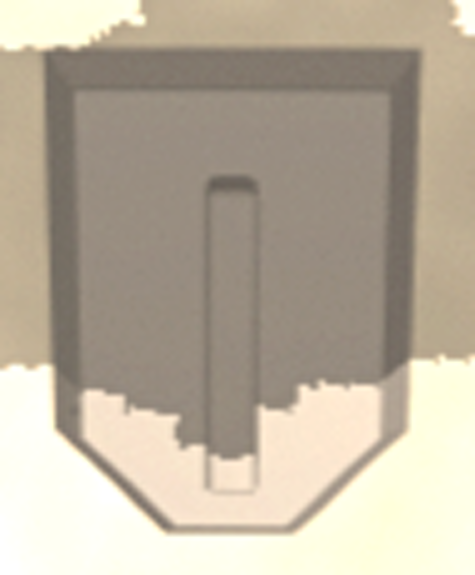

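The enlarged rib spans columns 256–266.6, so its centre is 261.2 against a predicted 259.8. That puts the lid about 1.5 mm further along tool +y. I'll descend and grip.

{"name": "drive_tool", "arguments": {"steps": [0, 0, 0, 0, 0.0015, 0.02, 1, 0, 0, 0, 0, 0, 0.027, 1, 0, 0, 0, 0, 0, 0.03, 1, 0, 0, 0, 0, 0, 0.03, 1, 0, 0, 0, 0, 0, 0.03, 1, 0, 0, 0, 0, 0, 0.025, 1, 0, 0, 0, 0, 0, 0.018, 1, 0, 0, 0, 0, 0, 0.012, 1, 0, 0, 0, 0, 0, 0.001, 1, 0, 0, 0, 0, 0, 0, 1]}}

```text
time_s: 2.98
tcp_pos: [0.5732, -0.0159, 0.0483]
ee_rot: [[-0.97, -0.242, -0.001], [-0.242, 0.97, -0.001], [0.001, -0.0, -1.0]]
wrist_force: [-0.2, -0.1, -0.2]
gripper_width: 1.002
gripper_force: 0.0
```

{"name": "drive_tool", "arguments": {"steps": [0, 0, 0, 0, 0, 0, 0, 0, 0, 0, 0, 0, 0, 0, 0, 0, 0, 0, 0, 0, 0, 0, 0, 0, 0, 0, 0, 0, 0, 0, 0, 0, 0, 0, 0, 0, 0, 0, 0, 0, 0, 0, 0, 0, 0, 0, 0, 0, 0, 0, 0, 0, 0, 0, 0, 0]}}

```text
time_s: 3.65
tcp_pos: [0.5739, -0.0148, 0.0486]
ee_rot: [[-0.97, -0.243, 0.0], [-0.243, 0.97, 0.0], [-0.0, 0.0, -1.0]]
wrist_force: [-0.4, 0.4, -0.1]
gripper_width: 0.477
gripper_force: 0.0
```

{"name": "drive_tool", "arguments": {"steps": [0, 0, 0, 0, 0, 0, 0, 0, 0, 0, 0, 0, 0, 0, 0, 0, 0, 0, 0, 0, 0, 0, 0, 0, 0, 0, 0, 0, 0, 0, 0, 0, 0, 0, 0, 0, 0, 0, 0, 0, 0, 0, 0, 0, 0, 0, 0, 0, 0, 0, 0, 0, 0, 0, 0, 0]}}

```text
time_s: 4.32
tcp_pos: [0.5738, -0.0149, 0.0485]
ee_rot: [[-0.97, -0.243, -0.0], [-0.243, 0.97, -0.0], [0.0, -0.0, -1.0]]
wrist_force: [0.3, -0.1, -0.7]
gripper_width: 0.133
gripper_force: 30.0
```

{"name": "drive_tool", "arguments": {"steps": [0, 0, 0, 0, 0, -0.01, 0, 0, 0, 0, 0, 0, -0.016, 0, 0, 0, 0, 0, 0, -0.02, 0, 0, 0, 0, 0, 0, -0.02, 0, 0, 0, 0, 0, 0, -0.02, 0, 0, 0, 0, 0, 0, -0.015, 0, 0, 0, 0, 0, 0, -0.01, 0, 0, 0, 0, 0, 0, 0, 0]}}

```text
time_s: 4.98
tcp_pos: [0.5749, -0.0146, 0.1621]
ee_rot: [[-0.97, -0.244, 0.005], [-0.244, 0.97, 0.001], [-0.005, -0.0, -1.0]]
wrist_force: [-0.1, -0.1, -2.1]
gripper_width: 0.134
gripper_force: 30.0
```

{"name": "drive_tool", "arguments": {"steps": [0, 0, 0.119, 0, 0, 0, 0, 0, 0, 0.119, 0, 0, 0, 0, 0, 0, 0.119, 0, 0, 0, 0, 0, 0, 0.12, 0, 0, 0, 0, 0, 0, 0, 0.0097, 0.0198, 0, 0, 0, 0, 0, 0.0097, 0.0198, 0, 0, 0, 0, 0, 0.0097, 0.0198, 0, 0, 0, 0, 0, 0.0097, 0.0198, 0, 0, 0, 0, 0, 0.0097, 0.0198, 0, 0, 0, 0, 0, 0.0097, 0.0198, 0, 0]}}

```text
time_s: 5.82
tcp_pos: [0.5431, 0.1148, 0.1581]
ee_rot: [[-0.973, 0.23, -0.003], [0.23, 0.973, -0.001], [0.003, -0.001, -1.0]]
wrist_force: [0.4, -0.9, -2.6]
gripper_width: 0.139
gripper_force: 30.0
```

{"name": "drive_tool", "arguments": {"steps": [0, 0, 0, 0.0097, 0.0198, 0, 0, 0, 0, 0, 0.0097, 0.0198, 0, 0, 0, 0, 0, 0.0097, 0.0198, 0, 0, 0, 0, 0, 0.0097, 0.0198, 0, 0, 0, 0, 0, 0.0097, 0.0198, 0, 0, 0, 0, 0, 0.0098, 0.02, 0, 0, 0, 0, 0, 0, 0, 0, 0, 0, 0, 0, 0, 0, 0, 0, 0, 0, 0, 0, 0, 0, 0]}}

```text
time_s: 6.57
tcp_pos: [0.5142, 0.2428, 0.1585]
ee_rot: [[-0.973, 0.229, -0.002], [0.229, 0.973, -0.001], [0.002, -0.002, -1.0]]
wrist_force: [-0.3, -0.4, -2.6]
gripper_width: 0.135
gripper_force: 30.0
```

```bash
python3 - <<'E'
from h import *
s=r.sense();R=s['ee_rot'];print(s['time_s'],s['tcp_pos'],np.degrees(np.arctan2(R[1,0],R[0,0])),R[:,2],s['joints'][5],s['wrist_force'])
i=r.capture("wrist");j=r.capture("scene")[170:330,270:430]
cv2.imwrite("pics/w2.png",cv2.hconcat([cv2.resize(cv2.convertScaleAbs(i,alpha=1.5),(400,300)),cv2.resize(cv2.convertScaleAbs(j,alpha=1.4),(300,300))]))
E
```

```text
6.5667 [0.51421847 0.24278631 0.15846747] 166.75341605918405 [-0.00215102 -0.0014955  -0.99999657] -144.81972473082882 [-0.28277713 -0.38221387 -2.58673584]
```

View pics/w2.png

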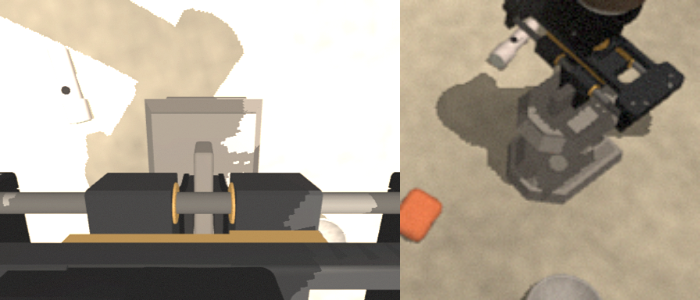

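The lid is level above the tray with its cut end over the tray's cut end. In the wrist view the tray's rear edge shows parallel just behind the lid. I'll lower it gently.

{"name": "drive_tool", "arguments": {"steps": [0, 0, 0, 0, 0, 0.008, 0, 0, 0, 0, 0, 0, 0.012, 0, 0, 0, 0, 0, 0, 0.012, 0, 0, 0, 0, 0, 0, 0.012, 0, 0, 0, 0, 0, 0, 0.01, 0, 0, 0, 0, 0, 0, 0.008, 0, 0, 0, 0, 0, 0, 0.005, 0, 0, 0, 0, 0, 0, 0.004, 0, 0, 0, 0, 0, 0, 0.004, 0, 0, 0, 0, 0, 0, 0, 0]}}

```text
time_s: 7.5
tcp_pos: [0.5147, 0.2432, 0.084]
ee_rot: [[-0.973, 0.229, -0.001], [0.229, 0.973, -0.0], [0.001, -0.001, -1.0]]
wrist_force: [-0.9, -0.6, -2.9]
gripper_width: 0.133
gripper_force: 30.0
```

{"name": "drive_tool", "arguments": {"steps": [0, 0, 0, 0, 0, 0.001, 0, 0, 0, 0, 0, 0, 0.002, 0, 0, 0, 0, 0, 0, 0.002, 0, 0, 0, 0, 0, 0, 0.001, 0, 0, 0, 0, 0, 0, 0, 0]}}

```text
time_s: 7.92
tcp_pos: [0.5148, 0.2433, 0.0784]
ee_rot: [[-0.973, 0.229, -0.0], [0.229, 0.973, -0.0], [0.0, -0.0, -1.0]]
wrist_force: [-1.0, 0.6, -3.5]
gripper_width: 0.134
gripper_force: 30.0
```

{"name": "drive_tool", "arguments": {"steps": [0, 0, 0, 0, 0, 0.001, 0, 0, 0, 0, 0, 0, 0.001, 0, 0, 0, 0, 0, 0, 0.001, 0, 0, 0, 0, 0, 0, 0.001, 0, 0, 0, 0, 0, 0, 0.001, 0, 0, 0, 0, 0, 0, 0, 0, 0, 0, 0, 0, 0, 0, 0]}}

```text
time_s: 8.5
tcp_pos: [0.5149, 0.2433, 0.0735]
ee_rot: [[-0.973, 0.229, -0.0], [0.229, 0.973, -0.0], [0.0, -0.0, -1.0]]
wrist_force: [-0.8, 0.2, -2.8]
gripper_width: 0.139
gripper_force: 30.0
```

{"name": "drive_tool", "arguments": {"steps": [0, 0, 0, 0, 0, 0.001, 0, 0, 0, 0, 0, 0, 0.0005, 0, 0, 0, 0, 0, 0, 0, 0, 0, 0, 0, 0, 0, 0, 0]}}

```text
time_s: 8.83
tcp_pos: [0.5151, 0.2435, 0.0725]
ee_rot: [[-0.973, 0.229, 0.001], [0.229, 0.973, 0.0], [-0.0, 0.0, -1.0]]
wrist_force: [-1.4, -0.7, 1.0]
gripper_width: 0.136
gripper_force: 30.0
```

The tray now carries the weight, at home height. I'll open and retreat straight up.

{"name": "drive_tool", "arguments": {"steps": [0, 0, 0, 0, 0, 0, 0.3, 0, 0, 0, 0, 0, 0, 0.6, 0, 0, 0, 0, 0, 0, 0.6, 0, 0, 0, 0, 0, 0, 0.6, 0, 0, 0, 0, 0, 0, 0.6, 0, 0, 0, 0, 0, 0, 0.6, 0, 0, 0, 0, 0, 0, 0.6, 0, 0, 0, 0, 0, 0, 0.6]}}

```text
time_s: 9.5
tcp_pos: [0.5149, 0.2434, 0.072]
ee_rot: [[-0.973, 0.229, 0.0], [0.229, 0.973, 0.0], [-0.0, 0.0, -1.0]]
wrist_force: [0.4, -0.6, 0.4]
gripper_width: 0.581
gripper_force: 0.0
```

{"name": "drive_tool", "arguments": {"steps": [0, 0, 0, 0, 0, -0.008, 0.6, 0, 0, 0, 0, 0, -0.015, 0.6, 0, 0, 0, 0, 0, -0.02, 0.6, 0, 0, 0, 0, 0, -0.025, 0.6, 0, 0, 0, 0, 0, -0.03, 0.6, 0, 0, 0, 0, 0, -0.03, 0.6, 0, 0, 0, 0, 0, -0.025, 0.6, 0, 0, 0, 0, 0, -0.015, 0.6, 0, 0, 0, 0, 0, 0, 0.6, 0, 0, 0, 0, 0, 0, 0.6]}}

```text
time_s: 10.33
tcp_pos: [0.5149, 0.2435, 0.2411]
ee_rot: [[-0.973, 0.229, 0.002], [0.229, 0.973, 0.002], [-0.001, 0.002, -1.0]]
wrist_force: [-0.0, -0.5, -0.8]
gripper_width: 0.6
gripper_force: 0.0
```

{"name": "drive_tool", "arguments": {"steps": [0, 0, 0, 0, -0.02, 0, 0.6, 0, 0, 0, 0, -0.03, 0, 0.6, 0, 0, 0, 0, -0.03, 0, 0.6, 0, 0, 0, 0, -0.03, 0, 0.6, 0, 0, 0, 0, -0.02, 0, 0.6, 0, 0, 0, 0, 0, 0, 0.6, 0, 0, 0, 0, 0, 0, 0.6]}}

```text
time_s: 10.92
tcp_pos: [0.4844, 0.1158, 0.239]
ee_rot: [[-0.973, 0.231, -0.002], [0.231, 0.973, -0.001], [0.002, -0.001, -1.0]]
wrist_force: [-0.9, 0.1, -0.2]
gripper_width: 0.602
gripper_force: 0.0
```

```bash
python3 - <<'E'
from h import *
s=r.sense();print(s['time_s'],s['tcp_pos'])
i=r.capture("wrist");j=r.capture("scene")[110:330,160:430]
cv2.imwrite("pics/w3.png",cv2.hconcat([cv2.resize(cv2.convertScaleAbs(i,alpha=1.2),(400,300)),cv2.resize(cv2.convertScaleAbs(j,alpha=1.4),(368,300))]))
E
```

```text
10.9167 [0.48441472 0.11580678 0.23901213]
```

View pics/w3.png

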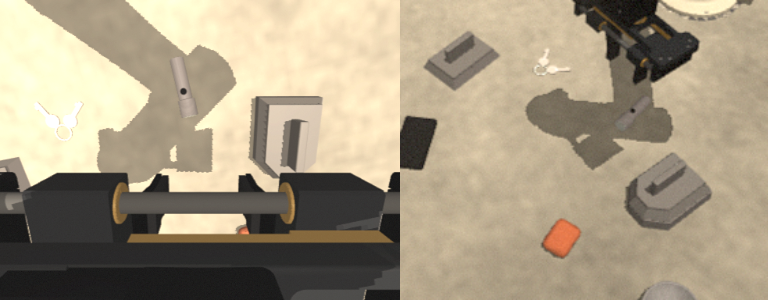

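The scene view shows the lid seated flush and level on the tray, with outlines aligned and cut corners over cut corners. The plain lid is undisturbed and the gripper is clear.

```bash
python3 -c "
from station import r
print(r.finish_job())"
```

```text
the job is handed in; nothing more can be done
None
```

The cut-cornered lid sits level and fully down on the tray, cut corners over cut corners, with the plain lid untouched; I handed the job in at about 11 s, and no verdict came back.

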